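# Zero the filter photometer on the green filter

### The job

Get the photometer ready for the next test: push the tab on its filter turret round, click by click, until it points at the green marker and sits in its click, and swing the black light hood fully shut over the sample cuvette; then press the blue zero key right down and let it go. Push and press only, without pinching the tab or lifting the cuvette; leave the grey key unpressed and everything else on the bench where it stands.

Things in the scene. Friction and masses are not known exactly. Their poses are not given: they have to be found in the camera images.
- meter: The photometer: ivory bench instrument, 250 mm deep (x), 400 mm wide (y), deck 90 mm above the bench, fixed. Origin at the centre of its underside; x to its back, y to its left as the robot sees it; yaw within 0.2 rad. Filter turret left, cuvette well with hood right, two keys right front; display pod 35 mm high along the back edge behind the turret, 63 mm or more behind its axis.
- turret_axis (a point): Point on the vertical axis of the filter turret, at deck height (90 mm above the bench). The turret is a black wheel 84 mm across, its top up to 19 mm above the deck.
- turret (a joint): Turret angle, rad. 0: tab points to the meter's front (-x) at a black mark; it starts there. Positive is counter-clockwise from above: the tab goes to the meter's right (-y). Clicks at -1.396, -0.698, 0, 0.698, 1.396; stops at +-1.52. A click pulls the turret home from up to 0.25 rad off; pushed past half-way it snaps on to the next; 2 to 4 N at the tab moves it.
- tab (a point): Point on the push tab's centre plane, 62 mm from the turret axis, 20 mm above the deck. The tab is an upright black fin on the turret: 12 mm thick, from 40 to 76 mm out from the axis, top 34 mm above the deck with a white ridge; its flat flanks are pushed. A black foot under it (11 mm thick) reaches down to 3 mm above the deck. Beyond the wheel the deck is clear but for the flat markers.
- tab_left: Left half of the tab's fin (the meter's left when the tab points to the front), 36 mm by 6 mm, 26 mm tall; origin at the centre of its underside. It turns with the turret.
- tab_right: Right half of the tab's fin, the same size. Pressing on both halves at once from their two sides counts as pinching.
- pointer (a point): Point that turns with the turret, on the centre line of the tab, 94 mm from the axis and 3 mm above the deck, where the markers are: the spot that the tab points at.
- marker_green (a point): Centre of the top of the green marker, a flat round button 24 mm across, 3 mm high, on the deck 94 mm from the turret axis. The four coloured markers (green, blue, yellow, red) lie at the clicks -1.396, -0.698, 0.698 and 1.396, in an order that changes from run to run.
- marker_blue (a point): Centre of the top of the blue marker, the same size.
- marker_yellow (a point): Centre of the top of the yellow marker, the same size.
- marker_red (a point): Centre of the top of the red marker, the same size.
- hood (a joint): Opening angle of the hood, rad: 0 shut, 2.0 fully open; starts between 1.3 and 1.9, standing up or leaning to the meter's right. Its stiff hinge stays where it is left, so it must be pushed all the way shut; about 1 N at the free edge moves it.
- hood_hinge (a point): Middle of the hood's hinge line, 2 mm above the deck; the line runs along the meter's x axis on the right of the cuvette well. The free edge swings over from the right to the left (-y to +y) as it shuts.
- hood_edge (a point): Middle of the free edge of the hood's outer (top) face, 72 mm from the hinge line along that face and 29 mm off it. The hood is a black hollow cap 64 mm (x) by 72 by 29 mm with a white line and a 30 mm wide lip standing out 9 mm at the free edge. Shut, its top is level, 31 mm above the deck; open, its top face looks to the meter's right.
- cuvette: Clear cuvette 12.5 x 12.5 x 45 mm, loose in the well, sticking out 13 mm above the deck; origin at the centre of its underside. Its well is 35 mm behind and 100 mm right of the meter's centre.
- key_blue_top (a point): Centre of the top of the blue zero key, a round push key 24 mm across in a dark ring 40 mm across, its top 15 mm above the deck. Lies at x -65 mm, y -75 mm on the meter.
- key_blue (a joint): How far the blue key is pressed, in m: 0 up, 0.005 right down; a spring returns it; right down takes about 4 N.
- key_grey (a joint): The same for the grey key, 65 mm to the right of the blue one (x -65 mm, y -140 mm on the meter). It must not be pressed.
- bottle_amber: Bystander: amber reagent bottle, 60 mm across, 125 mm tall, right of the meter; origin at the centre of its underside.
- jar_white: Bystander: white jar with blue cap, 64 mm across, 85 mm tall, left behind the meter; origin at the centre of its underside.
- beaker: Bystander: clear beaker, 68 mm across, 90 mm tall, behind the meter; origin at the centre of its underside.
- tube_rack: Bystander: teal rack with capped tubes, 200 x 70 mm, 92 mm tall with the caps, left of the meter; origin at the centre of its underside.
- cuvette_box: Bystander: white open box of spare cuvettes, 120 x 90 mm, 48 mm tall, right of the meter; origin at the centre of its underside.
- pipette: Bystander: pipette lying on the bench in front of the meter, about 255 mm long, 28 mm thick; origin on the bench under its body.

How it is judged:
By the outcome, as a careful person would: the job done as asked, in the order asked, and still so for the second after the job is handed in, with the robot touching nothing.
It also fails if it takes over 64 s, if anything falls off the work surface, if the arm or the gripper's body presses on something with over 40 N, if the wrist force passes 120 N, or if a joint passes its speed limit or range.

### The arm

A 7-joint arm with a two-finger parallel gripper is mounted at the origin on the work surface. World frame = base frame: x ahead of the robot, y to its left, z up, the work surface at z = 0. Lengths are in m, angles in rad, forces in N, time in s.
With the tool pointing down it reaches from about 0.4 to 0.85 m from the base axis. Payload 10.4 kg.
Tool frame: the origin (TCP) lies on the centre line of the jaws, within the pads' length; the fingertips stand 14 mm ahead of it and the grasp point (between the pads) lies 5 mm behind it (tip_reach is the z of the fingertips in the tool frame, in m); z points along the fingers, x is the direction in which the jaws open and shut, and the axes are right-handed (so a half turn about z gives the same grasp; the last joint's range is limited). The gripper opens to 87 mm and grips with 3 to 60 N. Pads are 19 mm wide; open, the fingers measure 117 mm over their backs; the gripper's body (75 mm by 190 mm) begins 51 mm behind the grasp point.
Start: joints at [-1.281, 0.332, -0.065, 1.46, 0.022, 1.35, -0.088], TCP at [0.192, 0.595, 0.237] pointing down, gripper open.
Joint ranges: [-2.6, 2.6], [-0.5, 2.12], [-1.47, 1.34], [0.16, 2.42], [-1.27, 4.41], [0.06, 2.06], [-2.6, 2.6]. Speed limits (rad/s): [2.22, 2.22, 2.79, 2.79, 3.14, 3.14, 3.14].

### API

Orientations are given as a unit quaternion [x, y, z, w].
In Python, from bench import * gives the robot as it stands.
- The arm moves only by the tool carry_out, never from a script. Its argument "rows" is a list of rows, each a list of 5 numbers: the closure, from -1 (fully open) to 1 (shut), so that 0 is half open, then the shift along the tool's x, y, z in units of 30 mm (1.0 is 30 mm), then the turn about the tool's z in units of 5 degrees (1.0 is 5 degrees). In form: [[jaw, x, y, z, turn], ...]. A call has 1 to 20 rows; each row shifts and turns the pose as measured when the row begins, along the tool's axes as they then stand; what a row does not reach is not made up. A row lasts 1/12 s, in which the tool goes at most 41.7 mm and 7.16 degrees, less where a joint would pass 70% of its speed; a pose out of reach is approached as far as the arm can. A call is refused whole if a number of a shift passes 1 or a number of a turn 1, either way. A call with a gripper value outside its range is refused whole. The fingers move at their own pace and stop on an object; "force" is the grip in N (left out, the last holds). Time passes only in rows, so rows that do not move let the fingers close. It gives the time, the measured TCP pose, the force and the opening at its end, in the units of the state.
- read_state(): the state, without advancing time (a new reading comes with each control period).
- camera(name): name is "scene" or "top" or "wrist"; returns the picture (420x560x3 uint8, blue, green, red); there is no depth.
- camera_info(name): a dict with "fx", "fy", "cx", "cy" (pixels), "extrinsics" (4x4, takes a point from camera to world coordinates); the wrist camera has in their place "tool_from_camera" (4x4, takes a point from camera to tool coordinates, whose origin is the TCP and whose axes are the tool frame's). Camera axes: x right, y down, z forward; pixel columns grow to the right and rows downward; lengths in m; the calibration is good to about 2 mm. The wrist camera is an equidistant fisheye: a pixel r from the principal point sees the ray r / f radians off the axis. A picture is of the moment at which its call begins: read the wrist's pose just before it. camera_info takes no time and is no camera call.
- close_job(): hands the job in, once; it reports no verdict.
Trained networks look in the newest picture that a camera, given by its name, has taken for a name from the list of things; names that differ only in an ending like _2 or _b are one class to them, and where a whole thing is asked for, a point or a joint stands for the part that bears it (a point fixed in the world has none). Each returns a list of dicts, best first, with "conf" (0 to 1); they miss things now and then, are a little off and sometimes report something else, mostly with a low value. They report only what shows in the picture. A call takes as long as a camera call.
- recognise(query, camera): "box" ([centre column, centre row, width, height] in pixels, round what is visible of it).
- silhouettes(query, camera): "mask" (420x560 bool, what is visible of it) and "box" ([centre column, centre row, width, height] in pixels, round what is visible of it).
- pinpoint(query, camera): "xy" ([column, row] in pixels: a listed point, or the origin of a listed thing).
The state is a dict: "time": time; "joint_positions": joint angles; "joint_vel": joint speeds; "joint_torque": joint torques, N m; "ee_pos": TCP position; "eef_rot": TCP orientation; "ft_force": force on the tool from outside, world axes, zero at the start; "torque": the same for the moment, N m; "width": finger opening in m.
Only numpy, scipy, OpenCV 4.12 (cv2) and the standard library are available. Lean on these libraries where they do the work, as an engineer would, in place of code of your own. Each camera call takes 0.05 s, during which the arm holds its last target. There are 200 camera calls.

## Working session

There is one attempt and no reset: what is moved stays moved. The work goes in short steps, Python scripts to look and compute and a tool call to move; the robot and the scene stay as the last step left them, time stands still between calls to the robot, and variables do not carry over. Pictures are saved under pics/ and viewed, about 8 in all and at most 12, crops included, and the job is handed in when it is done.

Besides the shell and the picture viewer there is one more tool, called after ">>>" in YAML: its name, and indented under it one key for each argument. carry_out: Moves the arm, as the interface text tells. Its arguments: {"type":"object","properties":{"rows":{"type":"array","items":{"type":"array","items":{"type":"number"}}},"force":{"type":"number"}},"required":["rows"]}

```bash
mkdir -p pics; cat > h.py <<'E'
from bench import *
import numpy as np, cv2
from scipy.spatial.transform import Rotation as R
def ray(cam,px,st=None):
    c=camera_info(cam)
    if cam=="wrist":
        v=np.array([(px[0]-c["cx"])/c["fx"],(px[1]-c["cy"])/c["fy"]]);t=np.linalg.norm(v)
        d=np.r_[np.sin(t)*v/max(t,1e-9),np.cos(t)]
        T=np.eye(4);T[:3,:3]=R.from_quat(st["eef_rot"]).as_matrix();T[:3,3]=st["ee_pos"]
        E=T@np.array(c["tool_from_camera"])
    else:
        d=np.array([(px[0]-c["cx"])/c["fx"],(px[1]-c["cy"])/c["fy"],1]);E=np.array(c["extrinsics"])
    return E[:3,3],E[:3,:3]@d
def at(cam,px,z,st=None):
    o,d=ray(cam,px,st); return o+d*(z-o[2])/d[2]
E
python3 - <<'E'
from h import *
s=read_state();print({k:np.round(v,3).tolist() for k,v in s.items()})
Z=dict(turret_axis=.09,tab=.11,pointer=.093,marker_green=.093,marker_blue=.093,marker_yellow=.093,marker_red=.093,hood_hinge=.092,key_blue_top=.105,hood_edge=None,meter=0,cuvette=.06,bottle_amber=0,cuvette_box=0,tube_rack=0,pipette=0)
ims=[]
for cam in("top","scene"):
    im=camera(cam);cv2.imwrite(f"pics/{cam}0.png",im)
    print(cam,camera_info(cam)["extrinsics"][:3] if 0 else np.round(np.array(camera_info(cam)["extrinsics"])[:3,3],3))
    for q,z in Z.items():
        r=pinpoint(q,cam)
        if r: print(q,round(r[0]["conf"],2),np.round(r[0]["xy"],1),np.round(at(cam,r[0]["xy"],z),4) if z is not None else "")
E
```

```text
{'time': 0.0, 'joint_positions': [-1.281, 0.333, -0.065, 1.461, 0.022, 1.35, -0.089], 'joint_vel': [0.001, 0.001, 0.0, 0.001, -0.001, -0.002, -0.001], 'joint_torque': [0.0, -62.325, 0.025, -38.99, -0.061, 0.04, 0.0], 'ee_pos': [0.192, 0.594, 0.236], 'eef_rot': [0.809, 0.588, -0.001, 0.0], 'ft_force': [-0.254, 1.046, -0.07], 'torque': [0.005, 0.016, 0.027], 'width': 0.087}
top [ 0.402 -0.019  1.687]
turret_axis 0.7 [231.8 200.6] [0.5808 0.1518 0.09  ]
tab 0.95 [229.1 215.7] [0.5252 0.1585 0.11  ]
pointer 0.81 [230.  229.3] [0.4782 0.1567 0.093 ]
marker_green 0.68 [156.5 243.8] [0.4265 0.4151 0.093 ]
marker_blue 0.37 [258.1 208.4] [0.5528 0.0577 0.093 ]
marker_yellow 0.66 [391.1 197.2] [ 0.5942 -0.417   0.093 ]
marker_red 0.52 [245.4 221.1] [0.5074 0.1024 0.093 ]
hood_hinge 0.78 [294.8 195.4] [ 0.5998 -0.073   0.092 ]
key_blue_top 0.39 [230.5 200. ] [0.5812 0.1548 0.105 ]
hood_edge 0.49 [302. 192.] 
meter 0.72 [254.2 209.3] [0.5582 0.0768 0.    ]
bottle_amber 0.8 [392.1 197.2] [ 0.6054 -0.444   0.    ]
cuvette_box 0.62 [413.3 254.6] [ 0.3894 -0.5194  0.    ]
tube_rack 0.9 [157.5 244. ]
[... 235 characters left out ...]
76 0.1669 0.093 ]
marker_green 0.4 [346.8 262.7] [0.5675 0.2438 0.093 ]
marker_blue 0.58 [296.  226.6] [0.5511 0.065  0.093 ]
marker_yellow 0.57 [161.9 177.7] [ 0.6442 -0.3752  0.093 ]
marker_red 0.74 [295.1 226.3] [0.5518 0.0623 0.093 ]
hood_hinge 0.8 [243.6 212.8] [ 0.6005 -0.0882  0.092 ]
key_blue_top 0.56 [286.  200.5] [ 0.4986 -0.0065  0.105 ]
hood_edge 0.55 [238.4 196.1] 
meter 0.86 [291.  249.9] [0.5782 0.0701 0.    ]
cuvette 0.51 [257.3 227.2] [ 0.6017 -0.038   0.06  ]
bottle_amber 0.58 [160.1 177.6] [ 0.6042 -0.4469  0.    ]
cuvette_box 0.83 [182.6 130.1] [ 0.3937 -0.5345  0.    ]
tube_rack 0.81 [420.  275.8] [0.4303 0.4272 0.    ]
pipette 0.8 [260.5 153.4] [ 0.3186 -0.2352  0.    ]
```

View pics/top0.png

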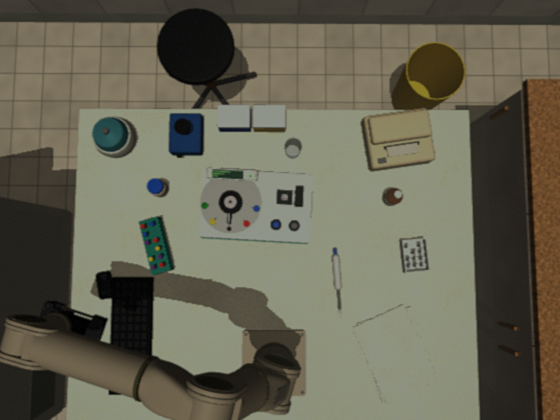

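View pics/scene0.png

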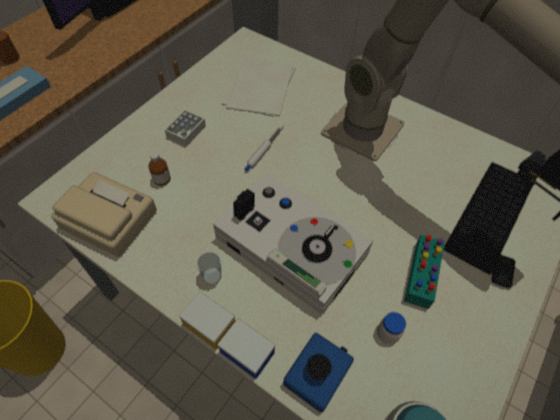

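The green marker is at the far left (204,205 in top) with yellow next to it, so the green click is -1.396. The hood stands open at (298,195). Next I'll fit the meter pose using colour blobs.

```bash
cat > fit.py <<'E'
from h import *
from scipy.optimize import least_squares
T=dict(top=dict(g=(204,205),y=(213,221),r=(246,223),b=(257,208),k=(276,225),ax=(231.8,201)),
 scene=dict(g=(347,263),y=(349,244),r=(314,221),b=(294,228),k=(286,202),ax=(317,248)))
def hue(im,c,p):
    h=cv2.cvtColor(im,cv2.COLOR_BGR2HSV).astype(int);H,S,V=h[...,0],h[...,1],h[...,2]
    lo=dict(g=(45,85),y=(18,35),r=(0,8),b=(100,125),k=(100,130))[c]
    m=(H>=lo[0])&(H<=lo[1])&(S>110)&(V>40)
    if c=="r": m|=(H>172)&(S>110)&(V>40)
    yy,xx=np.mgrid[:420,:560];m&=np.hypot(xx-p[0],yy-p[1])<8
    return (xx[m].mean(),yy[m].mean(),m.sum()) if m.sum()>3 else None
obs=[]
for cam in T:
    im=cv2.imread(f"pics/{cam}0.png")
    for c,p in T[cam].items():
        q=p+(0,) if c=="ax" else hue(im,c,p)
        if q: obs.append((cam,c,q[:2]));
TH=dict(g=-1.396,y=-.698,r=.698,b=1.396)
def pt(c,v):
    x,y,w,ax,ay=v
    if c=="k": l=np.array([-.065,-.075]);z=.105
    elif c=="ax": l=np.array([ax,ay]);z=.11
    else: l=np.array([ax,ay])-.094*np.array([np.cos(TH[c]),np.sin(TH[c])]);z=.093
    return np.r_[np.array([x,y])+R.from_euler('z',w).as_matrix()[:2,:2]@l,z]
def res(v): return np.concatenate([(at(cam,q,pt(c,v)[2])-pt(c,v))[:2] for cam,c,q in obs])
f=least_squares(res,[.57,.07,0,0,.1],loss='soft_l1',f_scale=.003)
v=f.x;print("meter x y yaw, axis local",np.round(v,4))
for (cam,c,q),e in zip(obs,res(v).reshape(-1,2)): print(cam,c,np.round(q,1),np.round(e*1000,1))
W=lambda l:np.array(v[:2])+R.from_euler('z',v[2]).as_matrix()[:2,:2]@l
for n,l in dict(axis=v[3:],key=(-.065,-.075),grey=(-.065,-.14),well=(.035,-.1)).items(): print(n,np.round(W(np.array(l)),4))
# hood: hinge px + edge px
for cam in("top","scene"):
    im=camera(cam)
    for q in("hood_hinge","hood_edge"):
        print(cam,q,[(round(r["conf"],2),np.round(r["xy"],1).tolist()) for r in pinpoint(q,cam)[:2]])
    c=camera_info(cam);E=np.linalg.inv(np.array(c["extrinsics"]))
    for phi in(1.3,1.5,1.7,1.9):
        for hy in (-.13,):
            p=np.r_[W(np.array([.035,hy+.072*np.cos(phi)-.029*np.sin(phi)])),.092+.072*np.sin(phi)+.029*np.cos(phi),1]
            u=E@p;print(phi,np.round([c["fx"]*u[0]/u[2]+c["cx"],c["fy"]*u[1]/u[2]+c["cy"]],1),end=" ")
    p=np.r_[W(np.array([.035,-.13])),.092,1];u=E@p;print("hinge",np.round([c["fx"]*u[0]/u[2]+c["cx"],c["fy"]*u[1]/u[2]+c["cy"]],1))
    cv2.imwrite(f"pics/c_{cam}.png",cv2.resize(im[165:250,190:330] if cam=="top" else im[170:290,205:385],None,fx=5 if cam=="top" else 4,fy=5 if cam=="top" else 4,interpolation=cv2.INTER_CUBIC))
a,b=[cv2.imread(f"pics/c_{c}.png") for c in("top","scene")]
E
python3 fit.py
```

```text
meter x y yaw, axis local [ 0.5694  0.0666 -0.0566  0.0036  0.0881]
top g [204.2 205.1] [-2.8  1.6]
top y [212.2 221.2] [-2.6  1.4]
top r [246.1 223.1] [-2.3  1.7]
top b [256.  208.2] [-2.9  2.3]
top k [275.3 224. ] [-3.7  0.7]
top ax [231.8 201. ] [-0.9 -4.7]
scene g [347.1 263.4] [ 1.9 -2. ]
scene y [348.6 243.2] [ 1.3 -1.5]
scene r [313.8 221. ] [ 1.9 -1.3]
scene b [293.7 227.8] [ 1.8 -1. ]
scene k [285.3 201.9] [ 3.7 -0.7]
scene ax [317 248] [6.9 2. ]
axis [0.578  0.1543]
key [ 0.5003 -0.0046]
grey [ 0.4966 -0.0695]
well [ 0.5987 -0.0352]
top hood_hinge [(0.79, [295.8, 194.1]), (0.26, [207.6, 205.7])]
top hood_edge [(0.58, [302.1, 196.0])]
1.3 [295.8 193.6] 1.5 [300.2 194. ] 1.7 [304.3 194.4] 1.9 [307.8 195. ] hinge [292.6 196.2]
scene hood_hinge [(0.63, [245.3, 213.6])]
scene hood_edge [(0.77, [242.1, 194.2])]
1.3 [247.2 199. ] 1.5 [243.1 196.9] 1.7 [239.5 195.7] 1.9 [236.3 195.3] hinge [250.5 215.8]
```

View pics/c_scene.png

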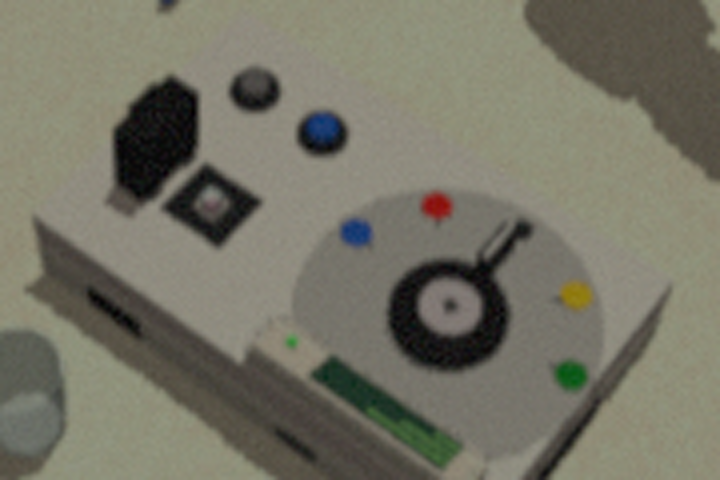

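The picture matches the fit: green is two clicks to the left, the hood is open at about 1.4–1.5, and the cuvette is clear. I'll close the jaws and move above the tab's right side.

>>> carry_out:
  rows:
    - [1,-0.76,1,0,0]
    - [1,-0.76,1,0,0]
    - [1,-0.76,1,0,0]
    - [1,-0.76,1,0,0]
    - [1,-0.76,1,0,0]
    - [1,-0.76,1,0,0]
    - [1,-0.76,1,0,0]
    - [1,-0.76,1,0,0]
    - [1,-0.76,1,0,0]
    - [1,-0.76,1,0,0]
    - [1,-0.76,1,0,0]
    - [1,-0.76,1,0,0]
    - [1,-0.76,1,0,0]
    - [1,-0.76,1,0,0]
    - [1,-0.76,1,0,0]
  force: 20

```text
time: 3.25
ee_pos: [0.5239, 0.1183, 0.2354]
eef_rot: [0.804, 0.595, 0.003, -0.003]
ft_force: [0.4, 1.2, -1.0]
width: 0.0016
```

>>> carry_out:
  rows:
    - [1,0,0,0,1]
    - [1,0,0,0,1]
    - [1,0,0,0,1]
    - [1,0,0,0,1]
    - [1,0,0,0,1]
    - [1,0,0,0,1]
    - [1,0,0,0,1]
    - [1,0,0,0,1]
    - [1,0,0,0,1]
    - [1,0,0,0,1]
    - [1,0,0,0,1]
    - [1,0,0,0,1]
    - [1,0,0,0,1]
    - [1,0,0,0,1]
    - [1,0,0,0,1]
    - [1,0,0,0,0]

```text
time: 4.58
ee_pos: [0.5291, 0.1057, 0.2372]
eef_rot: [0.998, -0.057, 0.003, -0.003]
ft_force: [-0.7, -0.2, -0.3]
width: 0.0008
```

```bash
cat > s.py <<'E'
from h import *
def show():
    s=read_state();M=R.from_quat(s["eef_rot"]).as_matrix()
    print("t",round(s["time"],2),"p",np.round(s["ee_pos"],4),"xang",round(np.degrees(np.arctan2(M[1,0],M[0,0])),1),"z",np.round(M[:,2],3),"F",np.round(s["ft_force"],1),"w",round(s["width"],3));return s,M
def to(p):
    s,M=show();print("tool shift units",np.round(M.T@(np.array(p)-s["ee_pos"])/.03,2))
E
python3 - <<'E'
from s import *
to([.514,.128,.12]);s,M=show()
im=camera("wrist");cv2.imwrite("pics/w1.png",im)
for q,z in dict(turret_axis=.09,tab=.11,marker_green=.093,key_blue_top=.105,hood_hinge=.092,cuvette=.06,pointer=.093).items():
    for r in pinpoint(q,"wrist")[:1]: print(q,round(r["conf"],2),np.round(r["xy"],1),np.round(at("wrist",r["xy"],z,s),4))
E
```

```text
t 4.58 p [0.5291 0.1057 0.2372] xang -6.5 z [ 0.006  0.006 -1.   ] F [-0.7 -0.2 -0.3] w 0.001
tool shift units [-0.6  -0.66  3.91]
t 4.58 p [0.5291 0.1057 0.2372] xang -6.5 z [ 0.006  0.006 -1.   ] F [-0.7 -0.2 -0.3] w 0.001
turret_axis 0.84 [334.  146.4] [0.576  0.1535 0.09  ]
tab 0.69 [268.3 148.1] [0.5178 0.1595 0.11  ]
marker_green 0.89 [310.6  44.8] [0.5651 0.2485 0.093 ]
key_blue_top 0.66 [254.4  84. ] [0.5122 0.2161 0.105 ]
```

View pics/w1.png

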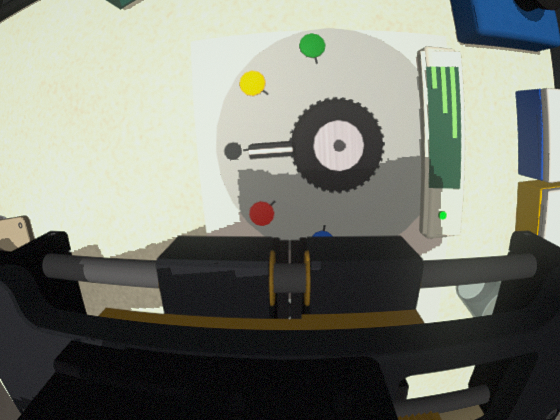

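The wrist view agrees: axis (339,146), tab pointing front (white ridge at 268,148), green marker at (312,45). Descending.

>>> carry_out:
  rows:
    - [1,-0.3,-0.2,0.9,-0.3]
    - [1,-0.2,-0.2,0.9,-0.3]
    - [1,0,0,0.9,0]
    - [1,0,0,0.8,0]
    - [1,0,0,0.3,0]
    - [1,0,0,0,0]

```text
time: 5.48
ee_pos: [0.5172, 0.1206, 0.121]
eef_rot: [1.0, -0.025, 0.005, -0.004]
ft_force: [-0.5, 0.0, 0.2]
width: 0.0003
```

```bash
cat > arc.py <<'E'
from s import *
import sys
A=np.array([.577,.154]);w=-.057
s,M=show();d=s["ee_pos"][:2]-A
# tab frame now assuming contact plane 15.5mm right of tab centre
r=np.hypot(*d);al=np.arctan2(d[1],d[0]);
print("r",round(r,4),"angle th of finger centre",round(float(np.angle(np.exp(1j*(al-np.pi-w)))),3),"tab th if touching",round(float(np.angle(np.exp(1j*(al-np.pi-w)))-np.arcsin(.0155/r)),3))
E
python3 arc.py; python3 -c "
from s import *
to([.514,.12,.12])"
```

```text
t 5.48 p [0.5172 0.1206 0.121 ] xang -2.9 z [ 0.01   0.008 -1.   ] F [-0.5  0.   0.2] w 0.0
r 0.0685 angle th of finger centre 0.566 tab th if touching 0.338
t 5.48 p [0.5172 0.1206 0.121 ] xang -2.9 z [ 0.01   0.008 -1.   ] F [-0.5  0.   0.2] w 0.0
tool shift units [-0.1   0.03  0.03]
```

>>> carry_out:
  rows:
    - [1,-0.05,-0.3,0,0]
    - [1,0,-0.3,0,0]
    - [1,0,-0.15,0,0]
    - [1,-0.04,-0.18,0,1]
    - [1,-0.04,-0.18,0,1]
    - [1,-0.04,-0.18,0,1]
    - [1,-0.04,-0.18,0,1]
    - [1,-0.04,-0.18,0,1]

```text
time: 6.15
ee_pos: [0.5203, 0.1755, 0.1292]
eef_rot: [0.969, -0.249, 0.007, -0.007]
ft_force: [-1.1, 0.0, -0.5]
width: 0.0004
```

```bash
python3 arc.py
```

```text
t 6.15 p [0.5203 0.1755 0.1292] xang -28.8 z [ 0.017  0.01  -1.   ] F [-1.1  0.  -0.5] w 0.0
r 0.0606 angle th of finger centre -0.305 tab th if touching -0.563
```

>>> carry_out:
  rows:
    - [1,-0.02,-0.1,0.15,1]
    - [1,-0.04,-0.17,0.1,1]
    - [1,-0.04,-0.17,0.08,1]
    - [1,-0.04,-0.17,0.06,1]
    - [1,-0.04,-0.17,0.04,1]
    - [1,-0.04,-0.17,0.03,1]

```text
time: 6.65
ee_pos: [0.5384, 0.208, 0.1239]
eef_rot: [0.866, -0.501, 0.007, -0.013]
ft_force: [-0.7, 0.6, 0.1]
width: 0.0004
```

```bash
python3 arc.py
```

```text
t 6.65 p [0.5384 0.208  0.1239] xang -60.1 z [ 0.026  0.016 -1.   ] F [-0.7  0.6  0.1] w 0.0
r 0.0664 angle th of finger centre -0.894 tab th if touching -1.129
```

>>> carry_out:
  rows:
    - [1,-0.04,-0.17,0.03,1]
    - [1,-0.04,-0.17,0.03,1]
    - [1,-0.02,-0.08,0.03,0.5]
    - [1,0,0,0,0]

```text
time: 6.98
ee_pos: [0.5512, 0.2229, 0.1265]
eef_rot: [0.802, -0.596, 0.007, -0.018]
ft_force: [-0.7, -0.2, -0.3]
width: 0.0005
```

```bash
python3 arc.py; python3 - <<'E'
from s import *
s,M=show();im=camera("scene");cv2.imwrite("pics/sc2.png",cv2.resize(im[170:290,205:385],None,fx=4,fy=4,interpolation=cv2.INTER_CUBIC))
E
```

```text
t 6.98 p [0.5512 0.2229 0.1265] xang -73.2 z [ 0.032  0.021 -0.999] F [-0.7 -0.2 -0.3] w 0.0
r 0.0736 angle th of finger centre -1.155 tab th if touching -1.368
t 6.98 p [0.5512 0.2229 0.1265] xang -73.2 z [ 0.032  0.021 -0.999] F [-0.7 -0.2 -0.3] w 0.0
```

View pics/sc2.png

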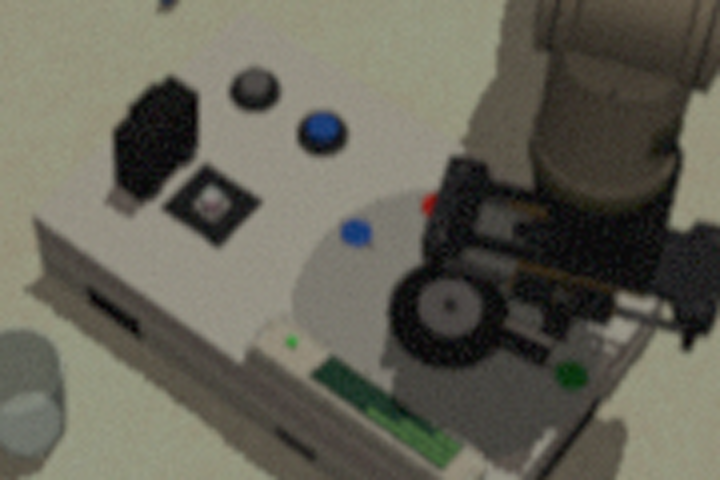

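The tab points at green (572,375). Retreating, rising and turning back.

>>> carry_out:
  rows:
    - [1,0,0.7,0,0]
    - [1,0,0.2,-0.5,0]
    - [1,0,0,-1,0]
    - [1,0,0,-1,0]
    - [1,0,0,-1,0]
    - [1,0,0,-1,0]
    - [1,0,0,-0.3,-1]
    - [1,0,0,0,-1]
    - [1,0,0,0,-1]
    - [1,0,0,0,-1]
    - [1,0,0,0,-1]
    - [1,0,0,0,-1]
    - [1,0,0,0,-1]
    - [1,0,0,0,-1]
    - [1,0,0,0,-1]
    - [1,0,0,0,-1]
    - [1,0,0,0,-1]
    - [1,0,0,0,-1]
    - [1,0,0,0,-1]
    - [1,0,0,0,-1]

```text
time: 8.7
ee_pos: [0.5185, 0.2147, 0.2935]
eef_rot: [0.999, 0.025, 0.025, -0.018]
ft_force: [-0.2, 0.8, 1.0]
width: 0.0007
```

```bash
python3 - <<'E'
from s import *
to([.593,-.14,.26])
E
```

```text
t 8.7 p [0.5185 0.2147 0.2935] xang 2.8 z [ 0.05   0.037 -0.998] F [-0.2  0.8  1. ] w 0.001
tool shift units [ 1.84 11.97  0.81]
```

>>> carry_out:
  rows:
    - [1,0.15,1,0,0]
    - [1,0.15,1,0,0]
    - [1,0.15,1,0,0]
    - [1,0.15,1,0,0]
    - [1,0.15,1,0,0]
    - [1,0.15,1,0,0]
    - [1,0.15,1,0,0]
    - [1,0.15,1,0,0]
    - [1,0.15,1,0,0]
    - [1,0.15,1,0,0]
    - [1,0.15,1,0,0]
    - [1,0.15,0.9,0,0.5]
    - [1,0,0,0,0.5]
    - [1,0,0,0,0]

```text
time: 9.87
ee_pos: [0.601, -0.1497, 0.2944]
eef_rot: [0.999, 0.004, 0.033, -0.021]
ft_force: [-0.1, 1.8, -1.3]
width: 0.0005
```

```bash
python3 - <<'E'
from s import *
to([.593,-.14,.165])
s,M=show();im=camera("wrist");cv2.imwrite("pics/w2.png",im)
for q,z in dict(turret_axis=.09,tab=.11,pointer=.093,marker_green=.093,key_blue_top=.105,hood_hinge=.092,hood_edge=.165,cuvette=.06).items():
    for r in pinpoint(q,"wrist")[:1]: print(q,round(r["conf"],2),np.round(r["xy"],1),np.round(at("wrist",r["xy"],z,s),4))
E
```

```text
t 9.87 p [ 0.601  -0.1497  0.2944] xang 0.4 z [ 0.065  0.043 -0.997] F [-0.1  1.8 -1.3] w 0.001
tool shift units [-0.55 -0.14  4.3 ]
t 9.87 p [ 0.601  -0.1497  0.2944] xang 0.4 z [ 0.065  0.043 -0.997] F [-0.1  1.8 -1.3] w 0.001
key_blue_top 0.71 [179.7  65.6] [ 0.4963 -0.0032  0.105 ]
hood_hinge 0.83 [273.  130.8] [ 0.5962 -0.076   0.092 ]
hood_edge 0.69 [270.7 154.4] [ 0.593  -0.0986  0.165 ]
cuvette 0.45 [273.   98.4] [ 0.5965 -0.0364  0.06  ]
```

View pics/w2.png

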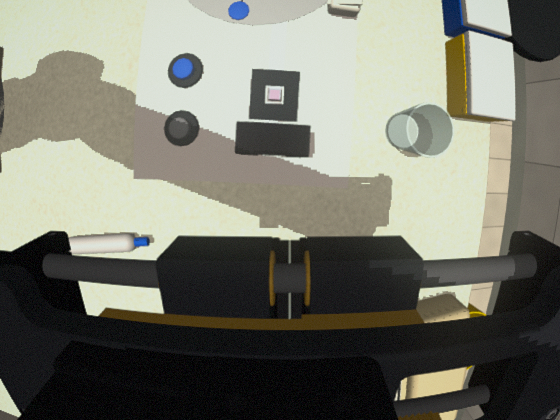

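Hood stands nearly upright at (273,140), edge world ≈(.593,-.099), hinge y ≈ -.076. Lowering to the right of it.

>>> carry_out:
  rows:
    - [1,-0.2,0,0.9,0.3]
    - [1,-0.2,0,0.9,0.3]
    - [1,-0.1,0,0.9,0]
    - [1,0,0,0.9,0]
    - [1,0,0,0.7,0]
    - [1,0,0,0,0]

```text
time: 10.82
ee_pos: [0.5957, -0.1393, 0.1619]
eef_rot: [0.999, -0.019, 0.035, -0.023]
ft_force: [-0.0, 0.1, 0.4]
width: 0.0006
```

```bash
python3 - <<'E'
from s import *
to([.593,-.12,.162])
# arc of push: finger tip-corner contact 60 mm along the face; list of TCP targets
H=np.array([-.076,.092])
for ph in np.arange(1.5,-.05,-.15):
    c,n=np.cos(ph),np.sin(ph)
    f=H+.062*np.array([c,n])+.029*np.array([-n,c]) # face point
    print(round(ph,2),"face pt y,z",np.round(f,4))
E
```

```text
t 10.82 p [ 0.5957 -0.1393  0.1619] xang -2.3 z [ 0.07   0.045 -0.997] F [-0.   0.1  0.4] w 0.001
tool shift units [-0.11 -0.64  0.02]
1.5 face pt y,z [-0.1005  0.1559]
1.35 face pt y,z [-0.0907  0.1588]
1.2 face pt y,z [-0.0806  0.1603]
1.05 face pt y,z [-0.0703  0.1602]
0.9 face pt y,z [-0.0602  0.1586]
0.75 face pt y,z [-0.0504  0.1555]
0.6 face pt y,z [-0.0412  0.1509]
0.45 face pt y,z [-0.0328  0.1451]
0.3 face pt y,z [-0.0253  0.138 ]
0.15 face pt y,z [-0.019   0.1299]
0.0 face pt y,z [-0.014  0.121]
```

>>> carry_out:
  rows:
    - [1,0,-0.4,0.02,0]
    - [1,0,-0.4,0.02,0]
    - [1,0,-0.4,0.02,0]
    - [1,0,-0.4,0.02,0]
    - [1,0,-0.4,0.02,0]
    - [1,0,-0.4,0.02,0]
    - [1,0,-0.3,0.02,0]

```text
time: 11.4
ee_pos: [0.6024, -0.0518, 0.1712]
eef_rot: [0.999, -0.019, 0.04, -0.023]
ft_force: [-0.1, -0.7, 0.0]
width: 0.0007
```

```bash
python3 - <<'E'
from s import *
to([.598,-.037,.151])
E
```

```text
t 11.4 p [ 0.6024 -0.0518  0.1712] xang -2.3 z [ 0.08   0.044 -0.996] F [-0.1 -0.7  0. ] w 0.001
tool shift units [-0.22 -0.46  0.68]
```

>>> carry_out:
  rows:
    - [1,-0.1,-0.3,0.2,0]
    - [1,-0.1,-0.25,0.3,0]
    - [1,0,-0.15,0.3,0]
    - [1,0,-0.1,0.3,0]
    - [1,0,0,0.2,0]

```text
time: 11.82
ee_pos: [0.6027, -0.0181, 0.1347]
eef_rot: [0.999, -0.016, 0.043, -0.025]
ft_force: [-16.6, 2.8, 55.6]
width: 0.0004
```

```bash
python3 - <<'E'
from s import *
to([.598,-.025,.134])
E
```

```text
t 11.82 p [ 0.6027 -0.0181  0.1347] xang -1.9 z [ 0.088  0.048 -0.995] F [-16.6   2.8  55.6] w 0.0
tool shift units [-0.15  0.23 -0.  ]
```

Reached the hood's stop (tip at about 0.121 m), pressing harder than needed. Lifting off.

>>> carry_out:
  rows:
    - [1,0,0,-0.5,0]
    - [1,0,0,-1,0]
    - [1,0,0,-1,0]
    - [1,0,0,-1,0]
    - [1,0,0,-0.5,0]
    - [1,0,0,0,0]

```text
time: 12.32
ee_pos: [0.5901, -0.0269, 0.2518]
eef_rot: [0.999, -0.018, 0.039, -0.022]
ft_force: [0.3, 0.2, 0.1]
width: 0.0002
```

```bash
python3 - <<'E'
from s import *
to([.499,-.0045,.20])
s,M=show();im=camera("wrist")
for q,z in dict(key_blue_top=.105,tab=.11,marker_green=.093).items():
    for r in pinpoint(q,"wrist")[:1]: print(q,round(r["conf"],2),np.round(r["xy"],1),np.round(at("wrist",r["xy"],z,s),4))
sc=camera("scene")
a=cv2.resize(im,(480,360));b=cv2.resize(sc[170:290,205:385],(540,360),interpolation=cv2.INTER_CUBIC)
cv2.imwrite("pics/c3.png",cv2.resize(np.hstack([a,b]),(800,282)))
E
```

```text
t 12.32 p [ 0.5901 -0.0269  0.2518] xang -2.2 z [ 0.078  0.044 -0.996] F [0.3 0.2 0.1] w 0.0
tool shift units [-3.19 -0.56  1.52]
t 12.32 p [ 0.5901 -0.0269  0.2518] xang -2.2 z [ 0.078  0.044 -0.996] F [0.3 0.2 0.1] w 0.0
key_blue_top 0.92 [178.9 190.3] [ 0.4982 -0.0037  0.105 ]
marker_green 0.6 [416.8 215.7] [ 0.738  -0.0445  0.093 ]
```

View pics/c3.png

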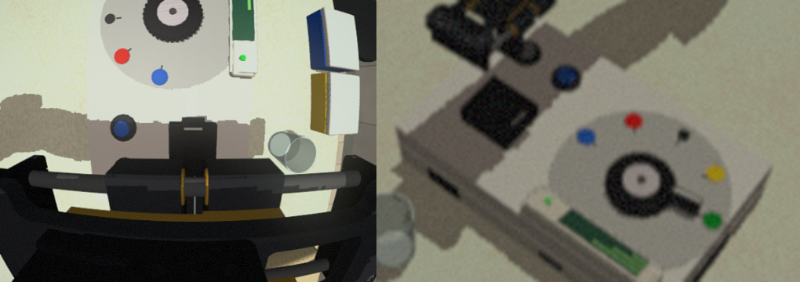

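Hood shut and tab at green. Next, the blue key at ≈(.4985,-.004).

>>> carry_out:
  rows:
    - [1,-0.8,-0.15,0,0]
    - [1,-0.8,-0.15,0,0]
    - [1,-0.8,-0.15,0.4,0]
    - [1,-0.6,-0.1,0.8,0]
    - [1,0,0,0.8,0]
    - [1,0,0,0.6,0]
    - [1,0,0,0,0]

```text
time: 13.15
ee_pos: [0.4974, -0.0017, 0.153]
eef_rot: [0.999, -0.017, 0.031, -0.02]
ft_force: [0.4, 1.3, 0.0]
width: 0.0004
```

```bash
python3 - <<'E'
from s import *
to([.502,-.0045,.125])
E
```

```text
t 13.15 p [ 0.4974 -0.0017  0.153 ] xang -2.0 z [ 0.062  0.038 -0.997] F [0.4 1.3 0. ] w 0.0
tool shift units [0.1  0.12 0.94]
```

>>> carry_out:
  rows:
    - [1,0.1,0.1,0.6,0]
    - [1,0,0,0.3,0]
    - [1,0,0,0,0]

```text
time: 13.4
ee_pos: [0.5012, -0.004, 0.1245]
eef_rot: [0.999, -0.017, 0.029, -0.019]
ft_force: [-0.2, -1.0, -1.2]
width: 0.0005
```

>>> carry_out:
  rows:
    - [1,0,0,0.1,0]
    - [1,0,0,0.1,0]

```text
time: 13.57
ee_pos: [0.5021, -0.004, 0.1194]
eef_rot: [0.999, -0.017, 0.029, -0.018]
ft_force: [-1.3, 0.2, 2.3]
width: 0.0002
```

```bash
python3 - <<'E'
from s import *
to([.502,-.0045,.114])
E
```

```text
t 13.57 p [ 0.5021 -0.004   0.1194] xang -2.0 z [ 0.059  0.036 -0.998] F [-1.3  0.2  2.3] w 0.0
tool shift units [-0.01  0.02  0.18]
```

Contact at the expected height (2.3 N). Pressing on in small steps.

>>> carry_out:
  rows:
    - [1,0,0,0.1,0]
    - [1,0,0,0.08,0]

```text
time: 13.73
ee_pos: [0.503, -0.0038, 0.1149]
eef_rot: [0.999, -0.017, 0.03, -0.019]
ft_force: [-2.3, 0.4, 4.2]
width: 0.0008
```

>>> carry_out:
  rows:
    - [1,0,0,0.06,0]
    - [1,0,0,0.05,0]

```text
time: 13.9
ee_pos: [0.5032, -0.0038, 0.114]
eef_rot: [0.999, -0.017, 0.029, -0.02]
ft_force: [-16.6, -1.6, 30.9]
width: 0.0006
```

The spring force rose to about 4 N, then hit a hard stop after roughly 5 mm, so the key is right down. Releasing and rising clear.

>>> carry_out:
  rows:
    - [1,0,0,-0.3,0]
    - [1,0,0,-0.7,0]
    - [1,-0.3,0,-1,0]
    - [1,-0.8,0.2,-1,0]
    - [1,-0.8,0.2,-1,0]
    - [1,-0.8,0.2,-0.5,0]
    - [1,-0.8,0.2,0,0]
    - [1,0,0,0,0]
    - [1,0,0,0,0]

```text
time: 14.65
ee_pos: [0.3882, -0.0311, 0.2521]
eef_rot: [0.999, -0.019, 0.036, -0.02]
ft_force: [0.7, -0.2, 0.5]
width: 0.0004
```

```bash
python3 - <<'E'
from s import *
s,M=show();im=camera("scene");cv2.imwrite("pics/f.png",cv2.resize(im[110:300,180:450],None,fx=2.9,fy=2.9,interpolation=cv2.INTER_CUBIC))
r={}
for q in("turret_axis","tab","pointer","marker_green","hood_edge","hood_hinge","cuvette"):
    for o in pinpoint(q,"scene")[:1]: print(q,round(o["conf"],2),np.round(o["xy"],1)); r[q]=o["xy"]
c=camera_info("scene");E=np.linalg.inv(np.array(c["extrinsics"]))
for ph in(0,.05,.1,.2):
    p=np.r_[.597,-.076+.072*np.cos(ph)-.029*np.sin(ph),.092+.072*np.sin(ph)+.029*np.cos(ph),1];u=E@p
    print("pred edge",ph,np.round([c["fx"]*u[0]/u[2]+c["cx"],c["fy"]*u[1]/u[2]+c["cy"]],1))
if "tab" in r:
    a=at("scene",r["tab"],.11)[:2]-[.577,.154];print("tab th",np.angle(np.exp(1j*(np.arctan2(a[1],a[0])-np.pi+.057))))
E
```

```text
t 14.65 p [ 0.3882 -0.0311  0.2521] xang -2.2 z [ 0.072  0.039 -0.997] F [ 0.7 -0.2  0.5] w 0.0
turret_axis 0.88 [319.9 251.3]
tab 0.72 [340.7 255.9]
pointer 0.64 [348.  263.7]
marker_green 0.44 [346.1 261.5]
hood_edge 0.76 [265.1 220.5]
hood_hinge 0.61 [246.7 213.3]
pred edge 0 [267.3 220.5]
pred edge 0.05 [266.9 219.6]
pred edge 0.1 [266.4 218.6]
pred edge 0.2 [265.3 216.7]
tab th -1.3852015717061903
```

View pics/f.png

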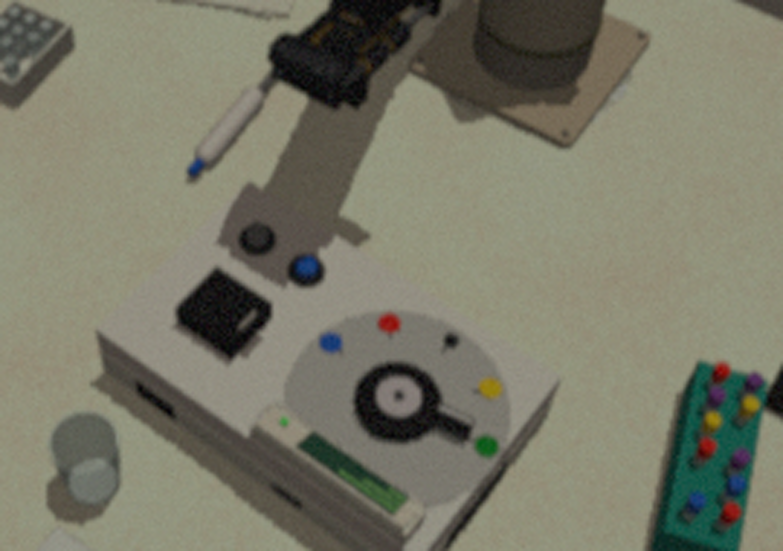

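Everything checks out: the tab is at about -1.385 pointing at green (487,446), the hood edge matches the shut prediction, the key is up and the arm is clear. Handing in.

```bash
python3 -c "
from bench import *
print(close_job())"
```

```text
the job is handed in; nothing more can be done
None
```

The photometer is ready, and I handed the job in at about 15 s of the 64 s allowed; the hand-in reported no verdict.

- **Filter turret:** I pushed the tab two clicks left with closed jaws. In the last picture it points at the green marker, at a measured -1.385 rad against the click at -1.396.
- **Hood:** I swung it over until it reached its stop. The fingertips were at about 0.121 m, which is the shut height. In the last picture the free edge lies within about 2 pixels of where it should be when shut.
- **Blue key:** I pressed it about 5 mm to its hard stop, with the spring force rising to about 4 N first, and then released it. I did not measure its return, but it looks up in the last picture.
- **Rest of the bench:** I kept clear of the grey key, and it looks unpressed. What shows of the bench in the last picture looks undisturbed, but the amber bottle, white jar and cuvette box are out of view. The shut hood hides the cuvette.

**What went less well:**
- The hood and key presses overshot briefly at their stops, to about 55 N and 31 N on the fingertips. That is under the 120 N wrist limit.
- The tool tilted by up to about 6° during the moves. This had no visible effect.

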